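# Set the metering wheel of the tee valve block to its index clip

## Task

On the board that lies across the yellow bin, find the metering valve block that has the pipe tee on its far end. With a fingertip on the small exposed rim of its recessed thumbwheel, roll the wheel until the brass pointer in the window beside it stands level with the steel index clip on the block's edge. Do not turn the wheel of the other block, which carries an elbow.

Things in the scene. Friction and masses are not known exactly. Their poses are not given: they have to be found in the camera images.
- tee_crown (a point): Top point of the target's dark knurled thumbwheel, 72 mm above its board. Radius 30, 14 mm thick, axle along y; its crown stands 10 mm out of the flat top of a fixed aluminium block 130 (x) x 84 x 62 mm, pipe tee (98 mm wide) on its +x end. Sprung: sinks up to 5 mm; 4 to 5 N grips. Drag the crown along x, 20-26 mm a stroke centred here; repeat as needed. Axes: the block's, x away from robot, z up.
- tee_pin (a point): Top of the brass pointer (5 mm bar) of the tee block, 34 mm to the +y side of the wheel, 1.5 mm below the block's top under a flush clear window (not touchable). Axes as the block's. Runs along x from -40 to +40 mm of the crown, starts near -x. Dragging the rim to +x moves it to +x, 1.33 mm per mm of rim; to -x moves it back. It stays where left. Wheel range 2 rad.
- tee_index: Index clip of the tee block: steel saddle 8 mm wide, 2.5 mm thick, pointed towards the window, fixed on the +y edge of the block's top, 48 mm to the +y side of the wheel. Origin on the block's top, mid-width of the clip; axes as the block's. The pointer is level with it when both have the same position along the block's x.
- elbow_pin (a point): Pointer of the other valve block, which has the same wheel, window and sizes but carries a pipe elbow (57 mm) in place of the tee. Placed and axed on its block as the tee block's pointer is. Its wheel must stay as it is. Both blocks are fixed on a plywood board (top 173 mm above the bench, about 290 x 430 mm) laid across a bin; the block tops are 235 mm above the bench. Come in from above.

How it is judged:
By the outcome, as a careful person would: the job done as asked, in the order asked, and still so for the second after the job is handed in, with the robot touching nothing.
It also fails if it takes over 40 s, if anything falls off the work surface, if the arm or the gripper's body presses on something with over 40 N, if the wrist force passes 120 N, or if a joint passes its speed limit or range.

## Robot

A 6-joint arm with a two-finger parallel gripper is mounted at the origin on the work surface; the furniture and walls round the work are solid. World frame = base frame: x ahead of the robot, y to its left, z up, the work surface at z = 0. Lengths are in mm, angles in degrees, forces in N, time in s.
With the tool pointing down it reaches from about 300 to 750 mm from the base axis. Payload 8.5 kg.
Tool frame: the origin (TCP) lies at the very end of the fingers, on their centre line; the grasp point (between the pads) lies 19 mm behind it (ctrl.hold_point_z is the distance from the TCP to the grasp point, in mm); z points along the fingers, y is the line along which they close (so a half turn about z gives the same grasp; the last joint's range is limited). The gripper opens to 88 mm and grips with 3 to 60 N. Pads are 18 mm wide; open, the fingers measure 123 mm over their backs; the gripper's body (75 mm by 187 mm) begins 45 mm behind the grasp point.
Start: joints at [58.195, 21.807, 74.336, -0, 83.858, -12.336], TCP at [183.305, 518.536, 238.748] pointing down, gripper open.
Joint ranges: [-178.18, 178.18], [-50.72, 133.34], [12.68, 142.11], [-81.47, 261.47], [9.98, 163.14], [-165.26, 165.26]. Speed limits (degrees/s): [136.94, 136.94, 180, 180, 180, 180].

## Interface

Orientations are given as [roll, pitch, yaw] about the fixed x, y, z axes, in that order (R = Rz(yaw) Ry(pitch) Rx(roll)).
In Python, from station import telemetry, optics, ctrl gives the robot as it stands.
- The arm moves only by the tool apply_moves, never from a script. Its argument "steps" is a list of rows, each an object with "grip": the opening, from 0 (shut) to 1 (fully open); "slide": the shift along the world's x, y, z in cm, a list of three; "dr": the turn, a rotation vector about the world's x, y, z in rad, a list of three. A call has 1 to 20 rows; each row is the pose to reach, as a shift and turn from the pose commanded when the call began; what a row does not reach only later rows make up. A row lasts 1/8 s, in which the tool goes at most 62.5 mm and 10.7 degrees, less where a joint would pass 70% of its speed; a pose out of reach is approached as far as the arm can. A call with a gripper value outside its range is refused whole. The fingers move at their own pace and stop on an object; "newtons" is the grip in N (left out, the last holds). Time passes only in rows, so rows that repeat a pose let the fingers close. It gives the time, the measured TCP pose, the force, the opening and the grip force at its end, in the units of the state.
- telemetry.read_state(): the state, without advancing time (a new reading comes with each control period).
- optics.snapshot(name): name is "side" or "top" or "wrist"; returns a dict with "pixels" (400x640x3 uint8, red, green, blue), "K" (3x3 intrinsics, pixels), "T" (4x4, takes a point from camera to world coordinates); the wrist camera has in their place "T_tool_cam" (4x4, takes a point from camera to tool coordinates, whose origin is the TCP and whose axes are the flange's). Camera axes: x right, y down, z forward; pixel columns grow to the right and rows downward; lengths in mm; the calibration is good to about 2 mm. A picture is of the moment at which its call begins: read the wrist's pose just before it. There is no depth.
- ctrl.hand_in(): hands the job in; it is judged then, once.
The state is a dict: "clock": time; "qpos": joint angles; "qd": joint speeds; "tau": joint torques, N m; "tcp_pos": TCP position; "eef_rot": TCP orientation; "wrist_force": force on the tool from outside, world axes, zero at the start; "ft_torque": the same for the moment, N m; "grip_width": finger opening in mm; "grip_force": force on a finger pad.
Only numpy, scipy, OpenCV 4.12 (cv2) and the standard library are available. Lean on these libraries where they do the work, as an engineer would, in place of code of your own. Each camera call takes 0.05 s, during which the arm holds its last target. There are 200 camera calls.

## Working session

There is one attempt and no reset: what is moved stays moved. The work goes in short steps, Python scripts to look and compute and a tool call to move; the robot and the scene stay as the last step left them, time stands still between calls to the robot, and variables do not carry over. Pictures are saved under pics/ and viewed, at most 10 in all, crops included, and the job is handed in when it is done.

Besides the shell and the picture viewer there is one more tool, called after "Request:" as name(argument=value, ...) on one line, values as JSON. apply_moves: Moves the arm, as the interface text tells. Its arguments: {"type":"object","properties":{"steps":{"type":"array","items":{"type":"object","properties":{"grip":{"type":"number"},"slide":{"type":"array","items":{"type":"number"}},"dr":{"type":"array","items":{"type":"number"}}}}},"newtons":{"type":"number"}},"required":["steps"]}

```bash
mkdir -p pics; cat > h.py <<'E'
import numpy as np, cv2
from station import telemetry, optics, ctrl
from scipy.spatial.transform import Rotation as R
def snap(n,f):
    s=telemetry.read_state(); d=optics.snapshot(n)
    cv2.imwrite('pics/'+f+'.png',cv2.cvtColor(d['pixels'],cv2.COLOR_RGB2BGR))
    if n=='wrist':
        T=np.eye(4); T[:3,:3]=R.from_euler('xyz',s['eef_rot'],degrees=True).as_matrix(); T[:3,3]=s['tcp_pos']; T=T@d['T_tool_cam']
    else: T=d['T']
    np.savez('pics/'+f,K=d['K'],T=T); return s
def toz(f,uv,z):
    d=np.load('pics/'+f+'.npz'); uv=np.atleast_2d(uv).astype(float)
    r=np.c_[uv,np.ones(len(uv))]@np.linalg.inv(d['K']).T@d['T'][:3,:3].T; o=d['T'][:3,3]
    return o+r*((z-o[2])/r[:,2])[:,None]
def proj(f,p):
    d=np.load('pics/'+f+'.npz'); c=(np.atleast_2d(p)-d['T'][:3,3])@d['T'][:3,:3]; q=c@d['K'].T; return q[:,:2]/q[:,2:]
def crop(f,x0,y0,x1,y1,k,o):
    im=cv2.imread('pics/'+f+'.png')[y0:y1,x0:x1]; cv2.imwrite('pics/'+o+'.png',cv2.resize(im,None,fx=k,fy=k,interpolation=cv2.INTER_CUBIC))
E
python3 - <<'E'
from h import *
s=snap('top','t0'); snap('wrist','w0'); print(s)
a=cv2.imread('pics/t0.png');b=cv2.imread('pics/w0.png')
for n in('t0','w0'):
    d=np.load(f'pics/{n}.npz');print(d['K'],d['T'])
E
```

```text
{'clock': 0.0, 'qpos': array([ 5.81969596e+01,  2.18402157e+01,  7.43841452e+01,  2.76003941e-04,
        8.38562685e+01, -1.23365622e+01]), 'qd': array([-0.02534908, -0.00984989, -0.08316031,  0.15619854, -0.031775  ,
       -0.00186592]), 'tau': array([ 1.59101335e-03, -4.37931275e+01, -2.24556881e+01,  7.13540590e-02,
        3.52142716e-02, -9.22798836e-05]), 'tcp_pos': array([183.15215059, 518.32122717, 238.14859991]), 'eef_rot': array([-1.79921291e+02, -1.74948215e-02,  1.60533480e+02]), 'wrist_force': array([0.04108577, 0.03186272, 0.19939056]), 'ft_torque': array([0.00368649, 0.0383954 , 0.00981096]), 'grip_force': 0.0, 'grip_width': 87.9010960411734}
[[418.02482777   0.         322.19618145]
 [  0.         418.02482777 193.42277519]
 [  0.           0.           1.        ]] [[-7.37312940e-03 -9.94019168e-01  1.08956558e-01  3.94733330e+02]
 [-9.99967083e-01  6.96017006e-03 -4.16995776e-03  1.36350506e+02]
 [ 3.38666176e-03 -1.08983717e-01 -9.94037766e-01  1.11106960e+03]
 [ 0.00000000e+00  0.00000000e+00  0.00000000e+00  1.00000000e+00]]
[[360.50087502   0.         321.86521034]
 [  0.         360.50087502 200.94681057]
 [  0.           0.           1.        ]] [[ 3.34496861e-01  9.09500880e-01  2.46819771e-01  1.19569712e+02]
 [ 9.42394830e-01 -3.22275737e-01 -8.96121324e-02  5.41516220e+02]
 [-1.95828987e-03  2.62576653e-01 -9.64909149e-01  3.83451700e+02]
 [ 0.00000000e+00  0.00000000e+00  0.00000000e+00  1.00000000e+00]]
```

View pics/t0.png

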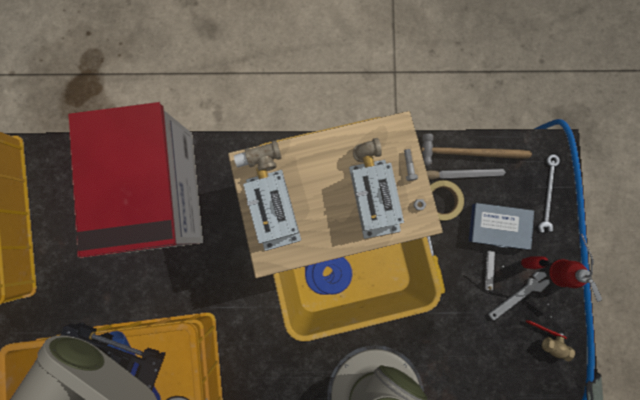

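The board carries two blocks: the left one (~270,208) seems to have the tee and the right one (~377,198) the elbow. I'll zoom in to check.

```bash
python3 - <<'E'
from h import *
crop('t0',220,130,420,265,4,'t0c')
print(toz('t0',[[270,208],[377,198]],235))
E
```

```text
[[460.74088482 242.48032186 235.        ]
 [480.25053306  17.29291996 235.        ]]
```

View pics/t0c.png

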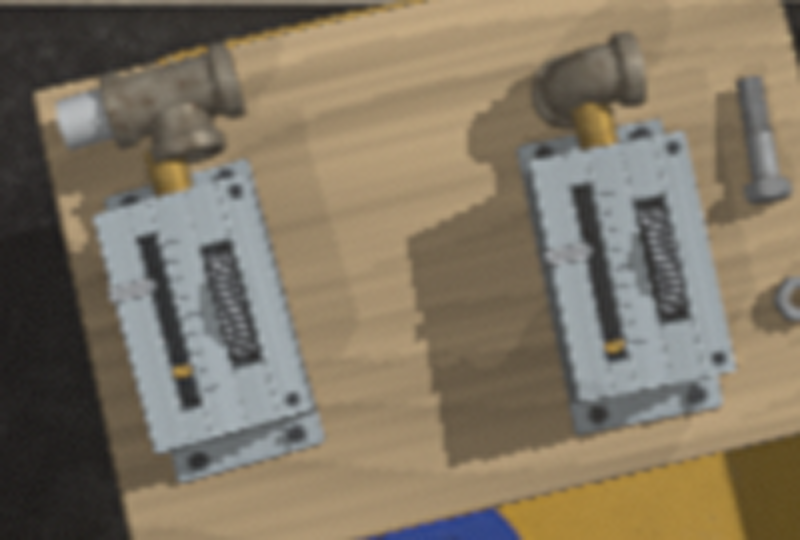

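```bash
python3 - <<'E'
from h import *
c=np.array([[97,213],[247,163],[155,452],[312,410],[190,405],[150,238],[181,371],[132,290],[231,303]])/4+[220,130]
p=toz('t0',c,235);print(p.round(1))
for a,b in((2,0),(3,1),(4,5)): print(np.degrees(np.arctan2(*(p[b]-p[a])[1::-1])))
d=np.load('pics/w0.npz');s=telemetry.read_state()
print(R.from_euler('xyz',s['eef_rot'],degrees=True).as_matrix())
E
```

```text
[[513.5 297.2 235. ]
 [539.7 218.1 235. ]
 [387.9 265.4 235. ]
 [409.1 183.8 235. ]
 [412.2 247.4 235. ]
 [500.  269.1 235. ]
 [429.9 252.2 235. ]
 [472.6 278.3 235. ]
 [465.4 226.2 235. ]]
14.193430045767027
14.715546204095752
13.862093497529033
[[-9.42824065e-01  3.33290208e-01 -6.47526899e-04]
 [ 3.33290748e-01  9.42823454e-01 -1.10076667e-03]
 [ 2.43628795e-04 -1.25364403e-03 -9.99999185e-01]]
```

Request:
apply_moves(steps=[{"grip":1,"slide":[0,0,5],"dr":[0,0,0]},{"grip":1,"slide":[1,-4,9],"dr":[0,0,0.1]},{"grip":1,"slide":[2,-9,9],"dr":[0,0,0.2]},{"grip":1,"slide":[4,-14,9],"dr":[0,0,0.3]},{"grip":1,"slide":[6,-19,9],"dr":[0,0,0.4]},{"grip":1,"slide":[8,-24,9],"dr":[0,0,0.5]},{"grip":1,"slide":[11,-28,9],"dr":[0,0,0.588]},{"grip":1,"slide":[15,-29.2,9],"dr":[0,0,0.588]},{"grip":1,"slide":[20,-29.2,9],"dr":[0,0,0.588]},{"grip":1,"slide":[25,-29.2,9],"dr":[0,0,0.588]},{"grip":1,"slide":[28.4,-29.2,9],"dr":[0,0,0.588]},{"grip":1,"slide":[28.4,-29.2,9],"dr":[0,0,0.588]},{"grip":1,"slide":[28.4,-29.2,9],"dr":[0,0,0.588]},{"grip":1,"slide":[28.4,-29.2,9],"dr":[0,0,0.588]}])

```text
clock: 1.85
tcp_pos: [466.3, 226.7, 329.2]
eef_rot: [180.0, 0.0, -165.7]
wrist_force: [-0.1, 0.1, 0.2]
grip_width: 87.7
grip_force: 0.0
```

```bash
python3 - <<'E'
from h import *
s=snap('wrist','w1');print(s['tcp_pos'],s['eef_rot'],s['qpos'],s['wrist_force'])
E
```

```text
[466.33830447 226.70174842 329.19697684] [ 1.79998454e+02  2.68493815e-02 -1.65743943e+02] [ 1.28274389e+01  1.57341876e+01  6.85904699e+01  2.22579677e-03
  9.56485400e+01 -9.14283987e+01] [-0.12213826  0.0551909   0.19214543]
```

View pics/w1.png

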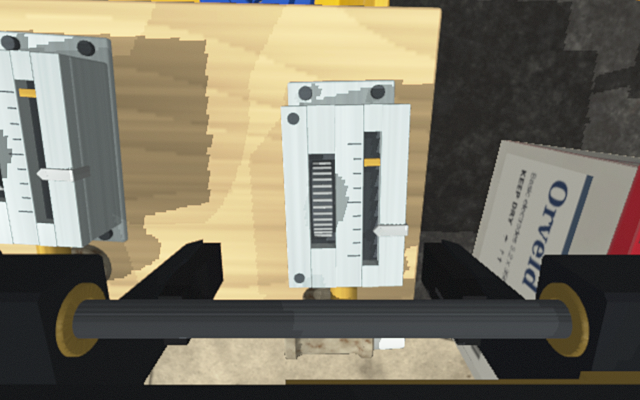

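The tee block is centre right. Its wheel is at (322,200), the brass pointer at (372,162) and the clip tip at (376,231). I'll enlarge it for accuracy.

```bash
python3 - <<'E'
from h import *
crop('w1',275,95,425,295,3,'w1c')
E
```

```text
(no output)
```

View pics/w1c.png

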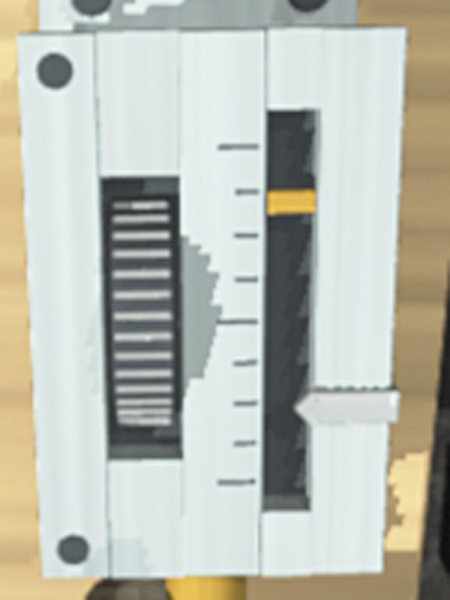

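```bash
python3 - <<'E'
from h import *
f=lambda l,z:toz('w1',np.array(l)/3+[275,95],z)
c=f([[18,35],[406,28],[44,577],[381,574]],235)
m=f([[237,147],[238,321],[236,482]],235)
pin=f([[291,202]],233.5);cl=f([[297,407],[350,406],[398,405]],236.5)
wh=f([[102,179],[179,178],[108,459],[181,457]],235)
u=(c[2]+c[3]-c[0]-c[1])[:2];print(np.degrees(np.arctan2(u[1],u[0])),np.linalg.norm(u)/2)
u2=(m[2]-m[0])[:2];print(np.degrees(np.arctan2(u2[1],u2[0])),np.linalg.norm(u2))
u3=(c[1]+c[3]-c[0]-c[2])[:2];print(np.degrees(np.arctan2(u3[1],u3[0])),np.linalg.norm(u3)/2)
y=np.radians(14.2);M=np.array([[np.cos(y),np.sin(y)],[-np.sin(y),np.cos(y)]])
w0=wh.mean(0)[:2];print('crown',w0)
for n,v in dict(c=c,m=m,pin=pin,cl=cl,wh=wh).items(): print(n,((v[:,:2]-w0)@M.T).round(1).tolist())
E
```

```text
15.241528019364777 129.07787858151036
15.355443633366981 79.69951073606546
104.97578013603277 82.85588329807149
crown [465.20924952 227.31547428]
c [[-64.1, -26.7], [-65.5, 56.3], [64.7, -24.2], [63.9, 58.5]]
m [[-40.2, 20.8], [-0.5, 21.9], [39.5, 22.4]]
pin [[-27.8, 33.3]]
cl [[19.9, 36.0], [19.6, 48.4], [19.4, 59.6]]
wh [[-33.2, -9.0], [-33.4, 8.1], [33.5, -8.2], [33.0, 9.1]]
```

Request:
apply_moves(steps=[{"grip":0,"slide":[-1.2,-0.2,-3],"dr":[0,0,0.017]},{"grip":0,"slide":[-1.2,-0.2,-6],"dr":[0,0,0.017]},{"grip":0,"slide":[-1.2,-0.2,-7.5],"dr":[0,0,0.017]},{"grip":0,"slide":[-1.2,-0.2,-7.7],"dr":[0,0,0.017]},{"grip":0,"slide":[-1.2,-0.2,-7.7],"dr":[0,0,0.017]},{"grip":0,"slide":[-1.2,-0.2,-7.7],"dr":[0,0,0.017]},{"grip":0,"slide":[-1.2,-0.2,-7.7],"dr":[0,0,0.017]},{"grip":0,"slide":[-1.2,-0.2,-7.7],"dr":[0,0,0.017]}])

```text
clock: 2.9
tcp_pos: [455.4, 224.6, 252.0]
eef_rot: [-180.0, 0.0, -164.8]
wrist_force: [0.1, -0.4, -0.1]
grip_width: 10.4
grip_force: 0.0
```

```bash
python3 - <<'E'
from h import *
s=snap('wrist','w2');print(s['tcp_pos'],s['eef_rot'],s['wrist_force'],s['grip_width'])
E
```

```text
[455.3560296  224.56161193 251.96441077] [-1.79999386e+02  2.18054026e-02 -1.64802620e+02] [ 0.05983608 -0.3904175  -0.06026023] 10.350613648656097
```

View pics/w2.png

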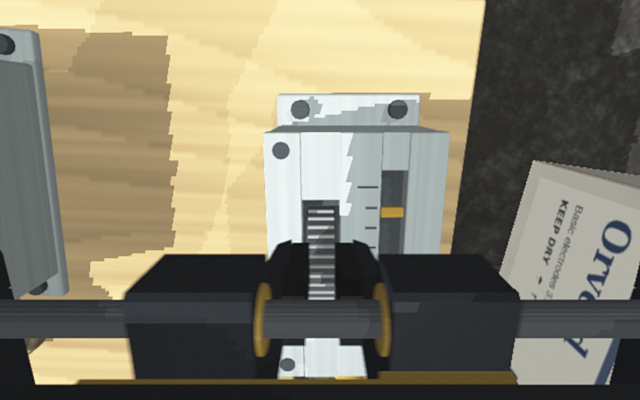

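The pads are centred on the wheel and still closing (10 mm gap). I'll finish closing, then lower.

Request:
apply_moves(steps=[{"grip":0,"slide":[0,0,-0.2]},{"grip":0,"slide":[0,0,-0.4]},{"grip":0,"slide":[0,0,-0.6]},{"grip":0,"slide":[0,0,-0.7]},{"grip":0,"slide":[0,0,-0.75]},{"grip":0,"slide":[0,0,-0.8]},{"grip":0,"slide":[0,0,-0.8]},{"grip":0,"slide":[0,0,-0.8]}])

```text
schema error: expected keys grip, slide, dr
```

Request:
apply_moves(steps=[{"grip":0,"slide":[0,0,-0.2],"dr":[0,0,0]},{"grip":0,"slide":[0,0,-0.4],"dr":[0,0,0]},{"grip":0,"slide":[0,0,-0.6],"dr":[0,0,0]},{"grip":0,"slide":[0,0,-0.7],"dr":[0,0,0]},{"grip":0,"slide":[0,0,-0.75],"dr":[0,0,0]},{"grip":0,"slide":[0,0,-0.8],"dr":[0,0,0]},{"grip":0,"slide":[0,0,-0.8],"dr":[0,0,0]},{"grip":0,"slide":[0,0,-0.8],"dr":[0,0,0]}])

```text
clock: 3.95
tcp_pos: [455.3, 224.6, 243.8]
eef_rot: [180.0, 0.0, -164.8]
wrist_force: [-0.8, 0.2, 2.3]
grip_width: 0.3
grip_force: 1.3
```

Request:
apply_moves(steps=[{"grip":0,"slide":[0,0,-0.06],"dr":[0,0,0]},{"grip":0,"slide":[0,0,-0.12],"dr":[0,0,0]},{"grip":0,"slide":[0,0,-0.12],"dr":[0,0,0]},{"grip":0,"slide":[0,0,-0.12],"dr":[0,0,0]}])

```text
clock: 4.45
tcp_pos: [455.3, 224.5, 242.6]
eef_rot: [-180.0, 0.0, -164.8]
wrist_force: [-1.5, -0.4, 4.4]
grip_width: 0.5
grip_force: 1.7
```

Request:
apply_moves(steps=[{"grip":0,"slide":[0,0,-0.03],"dr":[0,0,0]},{"grip":0,"slide":[0.19,0.05,-0.03],"dr":[0,0,0]},{"grip":0,"slide":[0.39,0.105,-0.03],"dr":[0,0,0]},{"grip":0,"slide":[0.58,0.16,-0.03],"dr":[0,0,0]},{"grip":0,"slide":[0.77,0.21,-0.03],"dr":[0,0,0]},{"grip":0,"slide":[0.965,0.26,-0.03],"dr":[0,0,0]},{"grip":0,"slide":[1.16,0.315,-0.03],"dr":[0,0,0]},{"grip":0,"slide":[1.35,0.37,-0.03],"dr":[0,0,0]},{"grip":0,"slide":[1.54,0.42,-0.03],"dr":[0,0,0]},{"grip":0,"slide":[1.74,0.47,-0.03],"dr":[0,0,0]},{"grip":0,"slide":[1.93,0.525,-0.03],"dr":[0,0,0]},{"grip":0,"slide":[1.93,0.525,-0.03],"dr":[0,0,0]},{"grip":0,"slide":[1.93,0.525,-0.03],"dr":[0,0,0]}])

```text
clock: 6.08
tcp_pos: [474.8, 229.8, 242.4]
eef_rot: [180.0, 0.0, -164.8]
wrist_force: [0.9, 0.6, 4.2]
grip_width: 0.6
grip_force: 1.8
```

Request:
apply_moves(steps=[{"grip":0,"slide":[0,0,0.5],"dr":[0,0,0]},{"grip":0,"slide":[0,0,1.2],"dr":[0,0,0]},{"grip":0,"slide":[-0.5,-0.13,4],"dr":[0,0,0]},{"grip":0,"slide":[-1,-0.26,7.7],"dr":[0,0,0]},{"grip":0,"slide":[-1,-0.26,8.7],"dr":[0,0,0]},{"grip":0,"slide":[-1,-0.26,8.7],"dr":[0,0,0]},{"grip":0,"slide":[-1,-0.26,8.7],"dr":[0,0,0]},{"grip":0,"slide":[-1,-0.26,8.7],"dr":[0,0,0]}])

```text
clock: 7.08
tcp_pos: [464.5, 227.2, 328.2]
eef_rot: [180.0, -0.1, -164.8]
wrist_force: [-0.4, 0.8, 0.8]
grip_width: 0.6
grip_force: 0.0
```

```bash
python3 - <<'E'
from h import *
s=snap('wrist','w3');print(s['tcp_pos'],s['eef_rot'],s['wrist_force'],s['grip_width'])
crop('w3',275,95,425,295,3,'w3c')
E
```

```text
[464.48618163 227.15503666 328.18649811] [ 1.79995607e+02 -1.18537838e-01 -1.64805945e+02] [-0.42688498  0.76120551  0.77482895] 0.5878225513820322
```

View pics/w3c.png

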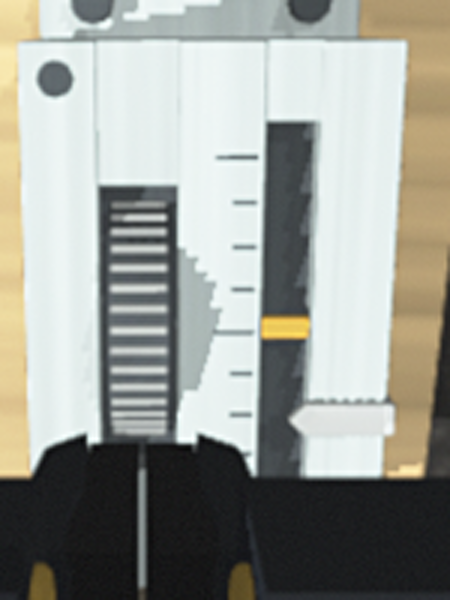

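The pointer moved to (285,328), about mid-scale, and the clip tip is at (289,419). I'll compute what remains.

```bash
python3 - <<'E'
from h import *
f=lambda l,z:toz('w3',np.array(l)/3+[275,95],z)
m=f([[237,157],[235,332],[240,414]],235);pin=f([[285,328]],233.5);cl=f([[289,419],[340,419],[394,419]],236.5)
y=np.radians(15.2);M=np.array([[np.cos(y),np.sin(y)],[-np.sin(y),np.cos(y)]])
for v in (m,pin,cl): print(((v[:,:2]-[465.2,227.3])@M.T).round(1).tolist())
E
```

```text
[[-40.0, 21.7], [-0.1, 22.1], [19.9, 23.7]]
[[-0.6, 33.8]]
[[20.6, 35.0], [20.6, 46.9], [20.6, 59.5]]
```

Request:
apply_moves(steps=[{"grip":0,"slide":[-0.7,-0.2,-4],"dr":[0,0,0]},{"grip":0,"slide":[-0.7,-0.2,-7],"dr":[0,0,0]},{"grip":0,"slide":[-0.7,-0.2,-8],"dr":[0,0,0]},{"grip":0,"slide":[-0.7,-0.2,-8.2],"dr":[0,0,0]},{"grip":0,"slide":[-0.7,-0.2,-8.4],"dr":[0,0,0]},{"grip":0,"slide":[-0.7,-0.2,-8.55],"dr":[0,0,0]},{"grip":0,"slide":[-0.7,-0.2,-8.7],"dr":[0,0,0]},{"grip":0,"slide":[-0.7,-0.2,-8.7],"dr":[0,0,0]},{"grip":0,"slide":[-0.7,-0.2,-8.7],"dr":[0,0,0]}])

```text
clock: 8.25
tcp_pos: [457.8, 225.2, 242.6]
eef_rot: [-180.0, 0.1, -164.8]
wrist_force: [-0.3, 0.5, 3.2]
grip_width: 0.2
grip_force: 1.8
```

Request:
apply_moves(steps=[{"grip":0,"slide":[0,0,-0.05],"dr":[0,0,0]},{"grip":0,"slide":[0,0,-0.05],"dr":[0,0,0]},{"grip":0,"slide":[0.19,0.05,-0.05],"dr":[0,0,0]},{"grip":0,"slide":[0.39,0.105,-0.05],"dr":[0,0,0]},{"grip":0,"slide":[0.58,0.16,-0.05],"dr":[0,0,0]},{"grip":0,"slide":[0.77,0.21,-0.05],"dr":[0,0,0]},{"grip":0,"slide":[0.965,0.26,-0.05],"dr":[0,0,0]},{"grip":0,"slide":[1.16,0.315,-0.05],"dr":[0,0,0]},{"grip":0,"slide":[1.35,0.37,-0.05],"dr":[0,0,0]},{"grip":0,"slide":[1.535,0.415,-0.05],"dr":[0,0,0]},{"grip":0,"slide":[1.535,0.415,-0.05],"dr":[0,0,0]},{"grip":0,"slide":[1.535,0.415,-0.05],"dr":[0,0,0]}])

```text
clock: 9.75
tcp_pos: [473.2, 229.4, 241.8]
eef_rot: [180.0, 0.0, -164.8]
wrist_force: [-0.1, 0.7, 4.1]
grip_width: 0.6
grip_force: 2.0
```

Request:
apply_moves(steps=[{"grip":0,"slide":[0,0,0.5],"dr":[0,0,0]},{"grip":0,"slide":[0,0,1.2],"dr":[0,0,0]},{"grip":0,"slide":[0,0,4],"dr":[0,0,0]},{"grip":0,"slide":[0,0,7.7],"dr":[0,0,0]},{"grip":0,"slide":[0,0,8.75],"dr":[0,0,0]},{"grip":0,"slide":[0,0,8.75],"dr":[0,0,0]},{"grip":0,"slide":[0,0,8.75],"dr":[0,0,0]},{"grip":0,"slide":[0,0,8.75],"dr":[0,0,0]}])

```text
clock: 10.75
tcp_pos: [472.7, 229.3, 328.2]
eef_rot: [180.0, -0.1, -164.8]
wrist_force: [-0.1, -0.0, -0.4]
grip_width: 0.6
grip_force: 0.0
```

```bash
python3 - <<'E'
from h import *
s=snap('wrist','w4');print(s['tcp_pos'],s['eef_rot'],s['wrist_force'],s['grip_width'])
crop('w4',325,95,425,245,4,'w4c')
E
```

```text
[472.73606088 229.26767094 328.2110149 ] [ 1.79994527e+02 -1.16863459e-01 -1.64806854e+02] [-0.09904451 -0.01293531 -0.37671435] 0.5640298171738005
```

View pics/w4c.png

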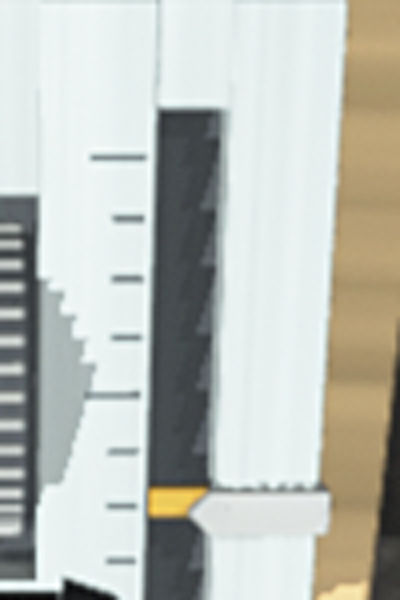

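The pointer is at (170,502) in the crop and the clip centreline at about row 512, so they are close to level.

```bash
python3 - <<'E'
from h import *
f=lambda l,z:toz('w4',np.array(l)/4+[325,95],z)
m=f([[118,157],[112,395],[122,506]],235);pin=f([[170,502],[170,487],[170,517]],233.5);y=np.radians(15.2);M=np.array([[np.cos(y),np.sin(y)],[-np.sin(y),np.cos(y)]])
cl=np.r_[f([[190,512],[330,491],[330,533]],237.5),f([[190,512]],235)]
for v in (m,pin,cl): print(((v[:,:2]-[465.2,227.3])@M.T).round(1).tolist())
im=cv2.imread('pics/w4.png').astype(int)
print(im[214:232,364:372:3].tolist())
E
```

```text
[[-40.0, 21.7], [0.0, 21.6], [19.9, 23.8]]
[[19.7, 32.3], [17.0, 32.2], [22.5, 32.4]]
[[20.2, 35.3], [16.4, 59.2], [24.1, 59.6], [21.1, 35.6]]
[[[80, 75, 69], [79, 74, 68], [78, 74, 66]], [[73, 69, 65], [73, 68, 64], [67, 64, 59]], [[52, 81, 95], [52, 79, 94], [50, 78, 92]], [[67, 159, 199], [69, 158, 200], [71, 159, 200]], [[88, 203, 241], [89, 200, 240], [89, 202, 240]], [[91, 206, 240], [90, 204, 238], [92, 206, 238]], [[90, 203, 237], [90, 202, 235], [90, 203, 237]], [[91, 206, 239], [90, 205, 237], [87, 198, 235]], [[91, 210, 246], [93, 211, 245], [85, 195, 236]], [[89, 179, 220], [88, 178, 218], [77, 162, 199]], [[76, 107, 121], [75, 105, 121], [69, 97, 109]], [[72, 67, 62], [68, 62, 59], [68, 65, 59]], [[72, 68, 62], [70, 65, 59], [70, 66, 61]], [[75, 72, 67], [71, 68, 64], [72, 69, 65]], [[70, 68, 64], [72, 69, 64], [70, 67, 64]], [[72, 69, 64], [70, 68, 63], [73, 71, 65]], [[73, 69, 65], [71, 68, 63], [72, 69, 64]], [[77, 75, 70], [72, 71, 66], [70, 68, 64]]]
```

Request:
apply_moves(steps=[{"grip":0,"slide":[3.7,1,0],"dr":[0,0,0]},{"grip":0,"slide":[7.4,2,0],"dr":[0,0,0]},{"grip":0,"slide":[7.4,2,0],"dr":[0,0,0]},{"grip":0,"slide":[7.4,2,0],"dr":[0,0,0]},{"grip":0,"slide":[7.4,2,0],"dr":[0,0,0]},{"grip":0,"slide":[7.4,2,0],"dr":[0,0,0]}])

```text
clock: 11.55
tcp_pos: [546.4, 249.3, 329.8]
eef_rot: [-180.0, 0.0, -164.8]
wrist_force: [-0.4, -0.7, -0.0]
grip_width: 0.2
grip_force: 0.0
```

```bash
python3 - <<'E'
from h import *
s=snap('wrist','w5');print(s['tcp_pos'])
y=np.radians(15.2);c=np.array([465.2,227.3])+20*np.array([np.cos(y),np.sin(y)])+40*np.array([-np.sin(y),np.cos(y)])
u,v=proj('w5',[*c,235])[0].round().astype(int);print(u,v)
x0,y0=u-40,max(v-30,0);print(x0,y0);crop('w5',x0,y0,x0+80,y0+60,8,'w5c')
E
```

```text
[546.38902001 249.26014515 329.82061599]
383 108
343 78
```

View pics/w5c.png

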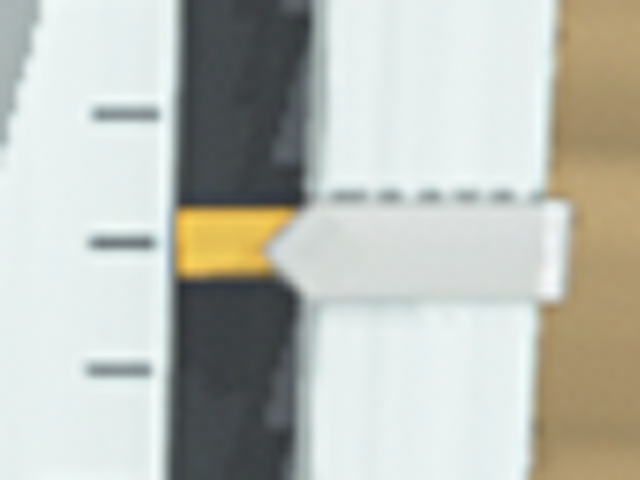

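The view straight down shows the pointer's centre at row 243 and the clip's at row 250. At 12.8 px/mm that is a difference of about 0.5 mm, so they are level and the tool is clear of everything. I'm handing in.

```bash
python3 -c "
from station import ctrl
print(ctrl.hand_in())"
```

```text
the job is handed in; nothing more can be done
None
```

I rolled the tee block's wheel in two strokes until its pointer stood level with the index clip, to within about 0.5 mm, never touched the elbow block's wheel, and handed the job in at about 12 s with the arm clear.

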